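Lock the lab mill's foot, bayonet its grinding cup home and hold it down to run

TASK

The bench mill grinds only while its cup is held down by hand. First press the sprung lever of the mill's suction foot down until its detent holds it there. Then take the loaded grinding cup by its wing, lower it into the mill's socket with its two lugs in the entry slots, push it fully down against the spring, twist it a quarter turn clockwise (seen from above) to the stop, and finish still gripping it, held fully down and turned, leaving the tip rack, dish and pipette where they are.

Things in the scene. Friction and masses are not known exactly. Their poses are not given: they have to be found in the camera images.
- mill: White bench mill, a box 150 x 130 mm with its deck 90 mm high, fixed on a rubber suction foot. Origin on the bench under the socket's axis, z up. Control panel at -x; the suction foot's lever sticks out at -y. A 76 mm wide aluminium collar, 34 mm high, stands on the deck: the bayonet socket.
- socket (a point): Centre of the socket's mouth, on its axis, level with the collar's rim, 124 mm above the bench; axes as mill. Bore between the dark steel lips 50 mm. Two entry slots, at +x and -x, 13.5 mm wide and 61 mm across the two; bevelled mouth. The lips reach 10 mm down from the rim; under them the lugs turn clockwise (seen from above) by 90 deg to end stops at +y and -y. No turning the other way.
- seat (a point): Where the centre of the cup's underside is when the cup is fully down: on the axis, 26 mm below the rim, 98 mm above the bench; axes as mill. Over the last quarter of the turn the underside of the lips has a pocket 3.5 mm deep: let go there, the cup springs up into it, locked but with the mill off. Below the lips the fully pressed lugs have 3 mm of room.
- plunger (a joint): How far the sprung plunger in the socket is pushed down, m: 0 free (its top 16 mm below the rim), 0.010 fully down on its stop. The spring gives about 5 N at 0 and 13 N at 0.010. A cup let go in the pocket stands at about 0.0035, one let go part-way under the lips at 0.007; the mill runs above 0.008.
- lever (a joint): Angle of the suction foot's sprung lever, rad: 0 up (40 deg above level), about 0.69 down (level). Let go before about 0.5 it springs back up; beyond about 0.6 its detent snaps it down and keeps it there. Pressing the pad straight down takes about 2 N at first and 10 N at most.
- lever_pad (a point): On the upper face of the lever's grey ribbed pad (30 mm wide, 42 mm long), 22 mm from its free end, 74 mm from the hinge. y points along the lever to the hinge, z out of the face. The hinge runs along the mill's x, 68 mm to -y of its axis, 34 mm above the bench. Up, this point is 85 mm above the bench and 122 mm from the mill's axis; down, 38 mm and 142 mm.
- cup_grip (a point): Centre of the wing grip on top of the grinding cup, on its axis, 99 mm above its underside; z up, x along the wing. The wing is 50 mm long, 22 mm thick and stands clear from 84 to 116 mm above the underside, on a grey cap 56 mm wide whose top slopes down to 74 mm at its edge. Seated fully down in the mill this point is 197 mm above the bench.
- cup: The grinding cup, 116 mm tall, 140 to 250 g, loose, upright on the bench; origin at the centre of its underside, axes as cup_grip. Clear chamber 56 mm wide; in the lowest 30 mm a steel plug 47 mm wide, its nose tapered to 38 mm over the lowest 8 mm. Two lugs at +x and -x, in line with the wing: 58 mm across the two, 10 mm wide, 8 to 13 mm above the underside. The same after half a turn.
- tip_rack_mid (a point): Middle of the blue pipette-tip rack with a white top, 118 x 80 x 55 mm, loose on the bench; leave it alone
- dish_mid (a point): Middle of the clear round dish with a black ring holder in it, 120 mm wide, 34 mm high, loose on the bench; leave it alone
- pipette_mid (a point): Near the middle of the white pipette lying on the bench, about 270 mm long, 28 mm high, along x of its frame; leave it alone
Not all that is in view belongs to the job. What is shaped like the cup but black or red is not meant.

How it is judged:
By the outcome, as a careful person would: the job done as asked, in the order asked, and still so for the second after the job is handed in, while the arm keeps its last pose, push and grip.
It also fails if it takes over 58 s, if anything falls off the work surface, if the arm or the gripper's body presses on something with over 40 N, if the wrist force passes 120 N, or if a joint passes its speed limit or range.

ROBOT

A 6-joint arm with a two-finger parallel gripper is mounted at the origin on the work surface. World frame = base frame: x ahead of the robot, y to its left, z up, the work surface at z = 0. Lengths are in m, angles in degrees, forces in N, time in s.
With the tool pointing down it reaches from about 0.4 to 0.825 m from the base axis. Payload 7 kg.
Tool frame: the origin (TCP) lies on the centre line of the jaws, within the pads' length; the fingertips stand 17 mm ahead of it and the grasp point (between the pads) lies 2 mm behind it; y points along the fingers, z is the direction in which the jaws open and shut, and the axes are right-handed (so a half turn about y gives the same grasp; the last joint's range is limited). The gripper opens to 88 mm and grips with 3 to 60 N. Pads are 19 mm wide; open, the fingers measure 130 mm over their backs; the gripper's body (78 mm by 193 mm) begins 47 mm behind the grasp point.
Start: joints at [93.57, 20.546, 0.682, 0, -70.136, -16.507], TCP at [0.151, 0.658, 0.244] pointing down, gripper open.
Joint ranges: [-176.03, 176.03], [-82.01, 121.73], [-58.28, 71.71], [-173.87, 95.51], [-174.79, -0.11], [-173.66, 173.66]. Speed limits (degrees/s): [136.94, 136.94, 172.46, 180, 180, 180].

INTERFACE

Orientations are given as [roll, pitch, yaw] about the fixed x, y, z axes, in that order (R = Rz(yaw) Ry(pitch) Rx(roll)).
In Python, from plant import r, capture, camera_info gives the robot as it stands. The module is installed in compiled form; this text tells all that it offers.
- The arm moves only by the tool apply_moves, never from a script. Its argument "deltas" is a list of rows, each an object of numbers: "tx", "ty", "tz": the shift along the tool's x, y, z in m; "turn": the turn about the tool's y in rad; "gripper": the finger opening in m, from 0 to 0.0876. A call has 1 to 5 rows; each row is the pose to reach, as a shift and turn from the pose commanded when the call began, along the tool's axes at that moment; what a row does not reach only later rows make up. A row lasts 1/10 s, in which the tool goes at most 50 mm and 8.59 degrees, less where a joint would pass 70% of its speed; a pose out of reach is approached as far as the arm can. A call with a gripper value outside its range is refused whole. The fingers move at their own pace and stop on an object; "newtons" is the grip in N (left out, the last holds). Time passes only in rows, so rows that repeat a pose let the fingers close. It gives the time, the measured TCP pose, the force and the opening at its end, in the units of the state.
- r.get_state(): the state, without advancing time (a new reading comes with each control period).
- capture(name): name is "scene" or "top" or "wrist"; returns (picture, depth): 384x512x3 uint8, red, green, blue; 384x512 float32, m along the optical axis (not along the pixel's ray), 0 where there is no reading.
- camera_info(name): a dict with "K" (3x3 intrinsics, pixels), "eye" and "orientation" of the camera in the world; the wrist camera has in their place "tool_from_camera" (4x4, takes a point from camera to tool coordinates, whose origin is the TCP and whose axes are the tool frame's). Camera axes: x right, y up, looking along -z (the intrinsics and any distortion apply to the point x, -y, -z); pixel columns grow to the right and rows downward; lengths in m; the calibration is good to about 2 mm. A picture is of the moment at which its call begins: read the wrist's pose just before it. camera_info takes no time and is no camera call.
- r.close_job(): hands the job in, once; it reports no verdict.
The state is a dict: "time_s": time; "joints": joint angles; "qd": joint speeds; "joint_torque": joint torques, N m; "tcp_pos": TCP position; "eef_rot": TCP orientation; "contact_force": force on the tool from outside, world axes, zero at the start; "moment": the same for the moment, N m; "gripper_width": finger opening in m.
Only numpy, scipy, OpenCV 4.12 (cv2) and the standard library are available. Lean on these libraries where they do the work, as an engineer would, in place of code of your own. Each camera call takes 0.05 s, during which the arm holds its last target.

## Working session

There is one attempt and no reset: what is moved stays moved. The work goes in short steps, Python scripts to look and compute and a tool call to move; the robot and the scene stay as the last step left them, time stands still between calls to the robot, and variables do not carry over. Pictures are saved under pics/ and viewed, and the job is handed in when it is done.

Besides the shell and the picture viewer there is one more tool, called after "Request:" as name(argument=value, ...) on one line, values as JSON. apply_moves: Moves the arm, as the interface text tells. Its arguments: {"type":"object","properties":{"deltas":{"type":"array","items":{"type":"object","properties":{"tx":{"type":"number"},"ty":{"type":"number"},"tz":{"type":"number"},"turn":{"type":"number"},"gripper":{"type":"number"}}}},"newtons":{"type":"number"}},"required":["deltas"]}

```bash
mkdir -p pics; ls; python3 - <<'E'
from plant import r, capture, camera_info
import cv2, numpy as np, json
print(r.get_state())
for n in ["scene","top","wrist"]:
    p,d=capture(n); cv2.imwrite(f"pics/{n}0.png",p[:,:,::-1]); np.save(f"pics/{n}0.npy",d)
    ci=camera_info(n); print(n,{k:np.array(v).round(4).tolist() if not isinstance(v,str) else v for k,v in ci.items()})
E
```

```text
pics
{'time_s': 0.0, 'joints': array([ 9.35687640e+01,  2.05902813e+01,  6.31038884e-01, -1.90852696e-02,
       -7.01354314e+01, -1.65065629e+01]), 'qd': array([ 0.10095972,  0.02667961, -0.00534375, -0.01325828, -0.01043833,
        0.02643406]), 'joint_torque': array([ 4.82715659e-04, -5.82709765e+01,  2.93049985e+01,  6.99693114e+00,
        6.85519277e-03, -1.65815354e-04]), 'tcp_pos': array([0.1510599 , 0.65738595, 0.24261817]), 'eef_rot': array([-8.99041300e+01,  9.69989040e-03,  1.67055709e+02]), 'contact_force': array([-0.06153189, -0.37881585,  0.21289963]), 'moment': array([0.01930168, 0.01267656, 0.02025527]), 'gripper_width': 0.08770185336327292}
scene {'K': [[414.1914, 0.0, 248.0855], [0.0, 414.1914, 201.9183], [0.0, 0.0, 1.0]], 'eye': [1.278, 0.3428, 1.0113], 'orientation': [41.263, 0.1464, 117.4185]}
top {'K': [[429.4151, 0.0, 251.8408], [0.0, 429.4151, 180.7003], [0.0, 0.0, 1.0]], 'eye': [0.4309, -0.0322, 1.1242], 'orientation': [7.4893, 1.0224, -88.8871]}
wrist {'K': [[283.6116, 0.0, 250.2713], [0.0, 283.6116, 194.0734], [0.0, 0.0, 1.0]], 'tool_from_camera': [[-0.0007, -0.9532, -0.3024, -0.0814], [-0.0002, 0.3024, -0.9532, -0.1409], [1.0, -0.0006, -0.0004, 0.0005], [0.0, 0.0, 0.0, 1.0]]}
```

View pics/scene0.png

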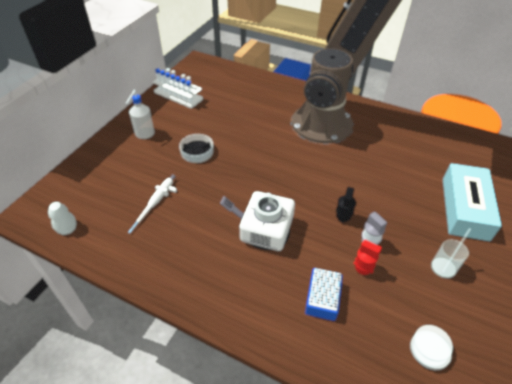

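View pics/top0.png

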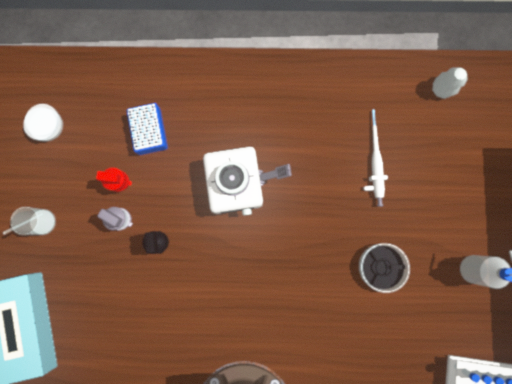

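View pics/wrist0.png

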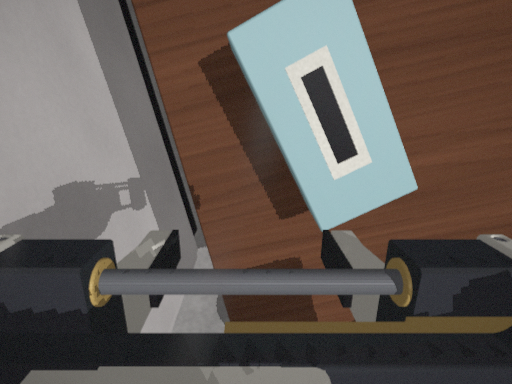

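The scene picture shows the mill at (267,220) with its lever to the left, at (232,206). In the top view the mill is at (233,180), with the lever pad at (280,172). Three things could be taken for the cup in the top view: the black one at (154,242), the red one at (114,180) and the grey/clear one at (114,217). By the description, the grey/clear one is right. I'll check it in a close crop.

```bash
cat > h.py <<'E'
import numpy as np, cv2
from scipy.spatial.transform import Rotation as R
from plant import r, capture, camera_info
def cam(n, state=None):
    ci=camera_info(n); K=np.array(ci["K"])
    if n=="wrist":
        s=state; Rt=R.from_euler('xyz',s["eef_rot"],degrees=True).as_matrix()
        T=np.array(ci["tool_from_camera"]); return K, Rt@T[:3,3]+s["tcp_pos"], Rt@T[:3,:3], ci
    o=ci["orientation"]; return K,np.array(ci["eye"]),R.from_euler('xyz',o,degrees=True).as_matrix(),ci
def ray(c,u,v):
    K,e,Rm,_=c; d=np.array([(u-K[0,2])/K[0,0],-(v-K[1,2])/K[1,1],-1.]); return e,Rm@d
def plane(c,u,v,z):
    e,d=ray(c,u,v); return e+d*(z-e[2])/d[2]
def proj(c,P):
    K,e,Rm,_=c; p=(np.asarray(P)-e)@Rm; return np.stack([K[0,0]*p[...,0]/-p[...,2]+K[0,2], K[1,1]*-p[...,1]/-p[...,2]+K[1,2]],-1)
def cloud(c,d):
    K,e,Rm,_=c; v,u=np.mgrid[:d.shape[0],:d.shape[1]]
    q=np.stack([(u-K[0,2])/K[0,0]*d,-(v-K[1,2])/K[1,1]*d,-d],-1); return q@Rm.T+e
E
python3 - <<'E'
from h import *
print(camera_info("top").keys())
t=cv2.imread("pics/top0.png"); s=cv2.imread("pics/scene0.png")
a=cv2.resize(t[130:270,85:305],None,fx=3.5,fy=3.5,interpolation=cv2.INTER_CUBIC); cv2.imwrite("pics/tc0.png",a)
a=cv2.resize(s[170:290,205:405],None,fx=4,fy=4,interpolation=cv2.INTER_CUBIC); cv2.imwrite("pics/sc0.png",a)
c=cam("top"); C=cloud(c,np.load("pics/top0.npy")); 
for u,v in [(233,180),(220,165),(280,172),(285,170),(114,217),(114,180),(154,242),(300,200),(250,205)]: print((u,v),C[v,u].round(4))
E
```

```text
dict_keys(['K', 'eye', 'orientation'])
(233, 180) [0.5654 0.0338 0.1054]
(220, 165) [0.5982 0.0643 0.1235]
(280, 172) [ 0.5902 -0.0796  0.0822]
(285, 170) [ 0.5933 -0.091   0.0952]
(114, 217) [0.4714 0.312  0.1143]
(114, 180) [0.5591 0.3169 0.1159]
(154, 242) [0.4148 0.2155 0.1096]
(300, 200) [ 0.5294 -0.1364  0.0009]
(250, 205) [ 0.5076 -0.0077  0.0863]
```

```bash
python3 - <<'E'
from h import *
for n,pts in [("scene",[(268,207),(255,225),(232,206),(226,201),(374,222),(370,255),(346,205)])]:
    c=cam(n);C=cloud(c,np.load(f"pics/{n}0.npy"))
    for u,v in pts: print((u,v),C[v,u].round(4))
E
```

```text
(268, 207) [0.5704 0.0372 0.1128]
(255, 225) [0.6315 0.0267 0.0928]
(232, 206) [ 0.585  -0.0736  0.0733]
(226, 201) [ 0.5916 -0.0893  0.0943]
(374, 222) [0.4767 0.321  0.1032]
(370, 255) [0.5799 0.3428 0.0904]
(346, 205) [0.4348 0.2289 0.0838]
```

View pics/tc0.png

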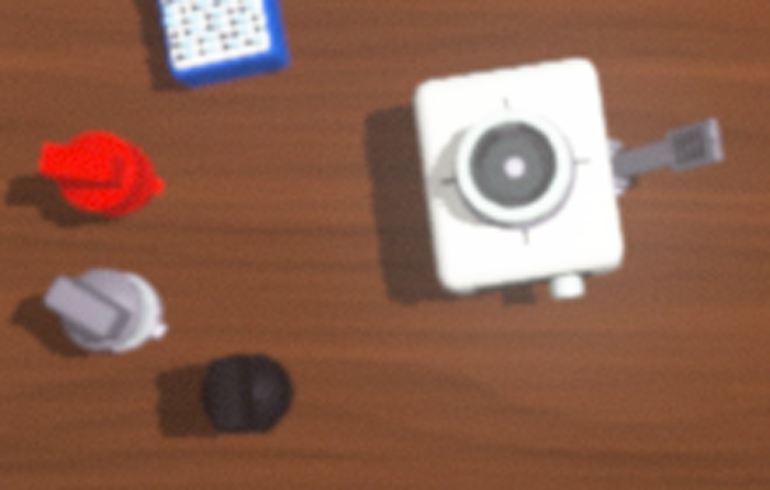

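View pics/sc0.png

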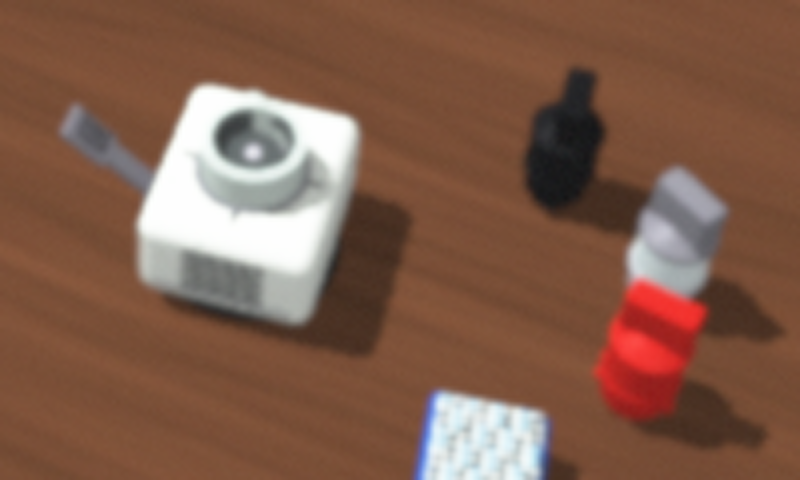

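The crops show the grey cap and wing on a clear chamber at top crop (105,310), so that's the cup. The mill's lever points to world -y and is up. Next I'll measure the mill and cup.

```bash
python3 - <<'E'
from h import *
from scipy.optimize import least_squares
for n in ["top","scene"]:
    c=cam(n);d=np.load(f"pics/{n}0.npy");C=cloud(c,d);p=cv2.imread(f"pics/{n}0.png")
    Z=C[...,2]; near=(abs(C[...,0]-.565)<.14)&(abs(C[...,1]-.035)<.14)&(d>0)
    deck=near&(Z>.08)&(Z<.1); print(n,"deck z med",np.median(Z[deck]), deck.sum())
    m=(near&(Z>.082)).astype(np.uint8)
    m=cv2.morphologyEx(m,cv2.MORPH_OPEN,np.ones((7,7)))
    P=C[deck&(m>0)][:,:2].astype(np.float32)
    rc=cv2.minAreaRect((P*1000)); print("deck rect",rc)
    rim=near&(Z>.116)&(Z<.132); Q=C[rim][:,:2]
    for R0 in [None]:
        f=lambda x: np.hypot(Q[:,0]-x[0],Q[:,1]-x[1])-x[2]
        s=least_squares(f,[.565,.035,.033],loss='soft_l1',f_scale=.002); print("rim",s.x, rim.sum(), np.median(Z[rim]))
    # lever
    lev=(abs(C[...,0]-.59)<.06)&(C[...,1]<-.04)&(C[...,1]>-.14)&(Z>.04)&(Z<.115)
    L=C[lev]; print("lever", lev.sum(), L.mean(0), L[np.argsort(L[:,2])[-8:]].mean(0)); 
    fit=np.polyfit(L[:,1],L[:,0],1); print("lever dir yaw", np.degrees(np.arctan(-fit[0])), fit)
    # cup
    for nm,(x,y) in dict(cup=(.475,.315),red=(.565,.32),blk=(.42,.22)).items():
        w=(abs(C[...,0]-x)<.04)&(abs(C[...,1]-y)<.05)&(Z>.095)&(Z<.13); W=C[w]
        rc=cv2.minAreaRect((W[:,:2]*1000).astype(np.float32)); print(nm,w.sum(),rc,W.mean(0))
E
```

```text
top deck z med 0.08869167785294318 2449
deck rect ((578.2593383789062, -1.2960586547851562), (146.11753845214844, 205.72340393066406), 9.711139678955078)
rim [0.57110799 0.03789834 0.03244625] 433 0.12280731021190006
lever 268 [ 0.59033345 -0.07509769  0.07731664] [ 0.59539645 -0.09774687  0.09811465]
lever dir yaw 8.13814452183583 [-0.14300037  0.57959445]
cup 227 ((470.6513977050781, 327.37054443359375), (49.25709915161133, 22.87944793701172), 60.5462760925293) [0.47064122 0.32506841 0.11285494]
red 218 ((568.82470703125, 337.45135498046875), (50.91978073120117, 22.348411560058594), 83.57859802246094) [0.56798843 0.33485263 0.11313386]
blk 232 ((414.2735595703125, 226.7610626220703), (49.267215728759766, 23.933704376220703), 9.650710105895996) [0.4144276  0.22479983 0.11307768]
scene deck z med 0.09163032657779752 1326
deck rect ((570.64501953125, 38.08844757080078), (150.38351440429688, 128.6470947265625), 9.646878242492676)
rim [0.57275874 0.038836   0.03315642] 305 0.1253621584523612
lever 188 [ 0.59101308 -0.07303883  0.07842397] [ 0.59254936 -0.09819909  0.10127115]
lever dir yaw 8.529722740333387 [-0.14998139  0.58005861]
cup 206 ((469.88446044921875, 328.2948913574219), (50.3438606262207, 25.378936767578125), 60.59825897216797) [0.475044   0.32804984 0.11212887]
red 223 ((568.8859252929688, 337.579345703125), (49.74129104614258, 24.18539810180664), 86.12681579589844) [0.57290382 0.33761432 0.11267924]
blk 135 ((414.87939453125, 226.62100219726562), (51.37716293334961, 22.784944534301758), 8.902181625366211) [0.42024145 0.22726238 0.11464836]
```

Both views agree: the mill axis is at (0.571, 0.038) with yaw 9.65°, and the cup is at (0.470, 0.3275) with its wing at 60.6°. Now I'll go to the lever.

```bash
cat >> h.py <<'E'
def go(x,y,z,yaw):
    s=r.get_state(); Rt=R.from_euler('xyz',s["eef_rot"],degrees=True).as_matrix()
    yw=np.degrees(np.arctan2(Rt[1,0],Rt[0,0]))
    Ri=R.from_euler('xyz',[-90,0,yw],degrees=True).as_matrix()
    d=Ri.T@(np.array([x,y,z])-s["tcp_pos"]); t=-((yaw-yw+180)%360-180)
    print("tx %.4f ty %.4f tz %.4f turn %.4f"%(*d,np.radians(t)), "| now",s["tcp_pos"].round(4),s["eef_rot"].round(2),"t",round(s["time_s"],2),"F",s["contact_force"].round(1),"w",round(s["gripper_width"],4),"J",s["joints"].round(0))
def mill(mx,my,z=0,c=(0.571,0.0382),yaw=9.65):
    a=np.radians(yaw); return c[0]+mx*np.cos(a)-my*np.sin(a), c[1]+mx*np.sin(a)+my*np.cos(a), z
E
python3 -c "
from h import *
go(*mill(0,-.126,.16),99.65); go(*mill(0,-.126,.244),99.65)"
```

```text
tx -0.5964 ty 0.0829 tz 0.6258 turn 1.1765 | now [0.1511 0.6575 0.2429] [-8.9930e+01  1.0000e-02  1.6706e+02] t 0.15 F [-0.1 -0.2 -0. ] w 0.0875 J [ 94.  21.   1.  -0. -70. -17.]
tx -0.5964 ty -0.0011 tz 0.6258 turn 1.1765 | now [0.1511 0.6575 0.2429] [-8.9930e+01  1.0000e-02  1.6706e+02] t 0.15 F [-0.1 -0.2 -0. ] w 0.0875 J [ 94.  21.   1.  -0. -70. -17.]
```

Request:
apply_moves(deltas=[{"tx": -0.596, "ty": 0, "tz": 0.626, "turn": 1.176, "gripper": 0}, {"tx": -0.596, "ty": 0, "tz": 0.626, "turn": 1.176, "gripper": 0}, {"tx": -0.596, "ty": 0, "tz": 0.626, "turn": 1.176, "gripper": 0}, {"tx": -0.596, "ty": 0, "tz": 0.626, "turn": 1.176, "gripper": 0}, {"tx": -0.596, "ty": 0, "tz": 0.626, "turn": 1.176, "gripper": 0}])

```text
time_s: 0.65
tcp_pos: [0.2792, 0.4408, 0.2434]
eef_rot: [-90.0, 0.0, 123.8]
contact_force: [1.5, 0.8, 0.7]
gripper_width: 0.0531
```

```bash
python3 -c "
from h import *
go(*mill(0,-.126,.244),99.65)"
```

```text
tx -0.6119 ty -0.0006 tz 0.0326 turn 0.4208 | now [0.2792 0.4408 0.2434] [-8.9990e+01  1.0000e-02  1.2376e+02] t 0.65 F [1.5 0.8 0.7] w 0.0531 J [ 79.   6. -18.  -0. -65. -45.]
```

Request:
apply_moves(deltas=[{"tx": -0.612, "tz": 0.033, "turn": 0.421, "gripper": 0}, {"tx": -0.612, "tz": 0.033, "turn": 0.421, "gripper": 0}, {"tx": -0.612, "tz": 0.033, "turn": 0.421, "gripper": 0}, {"tx": -0.612, "tz": 0.033, "turn": 0.421, "gripper": 0}, {"tx": -0.612, "tz": 0.033, "turn": 0.421, "gripper": 0}])

```text
invalid input at $.deltas[0]: expected keys tx, ty, tz, turn, gripper
```

```bash
python3 -c "
from h import *
go(*mill(0,-.126,.244),99.65)"
```

```text
tx -0.6119 ty -0.0006 tz 0.0326 turn 0.4208 | now [0.2792 0.4408 0.2434] [-8.9990e+01  1.0000e-02  1.2376e+02] t 0.65 F [1.5 0.8 0.7] w 0.0531 J [ 79.   6. -18.  -0. -65. -45.]
```

Request:
apply_moves(deltas=[{"tx": -0.612, "ty": 0, "tz": 0.033, "turn": 0.421, "gripper": 0}, {"tx": -0.612, "ty": 0, "tz": 0.033, "turn": 0.421, "gripper": 0}, {"tx": -0.612, "ty": 0, "tz": 0.033, "turn": 0.421, "gripper": 0}, {"tx": -0.612, "ty": 0, "tz": 0.033, "turn": 0.421, "gripper": 0}, {"tx": -0.612, "ty": 0, "tz": 0.033, "turn": 0.421, "gripper": 0}])

```text
time_s: 1.15
tcp_pos: [0.4079, 0.2266, 0.2438]
eef_rot: [-90.0, -0.0, 100.0]
contact_force: [1.6, 0.4, 0.4]
gripper_width: 0.0129
```

```bash
python3 -c "
from h import *
go(*mill(0,-.126,.244),99.65)"
```

```text
tx -0.3398 ty -0.0002 tz -0.1273 turn 0.0059 | now [0.4079 0.2266 0.2438] [-9.003e+01 -3.000e-02  9.999e+01] t 1.15 F [1.6 0.4 0.4] w 0.0129 J [ 53.   0. -24.  -0. -65. -43.]
```

Request:
apply_moves(deltas=[{"tx": -0.34, "ty": 0, "tz": -0.127, "turn": 0.006, "gripper": 0}, {"tx": -0.34, "ty": 0, "tz": -0.127, "turn": 0.006, "gripper": 0}, {"tx": -0.34, "ty": 0, "tz": -0.127, "turn": 0.006, "gripper": 0}, {"tx": -0.34, "ty": 0, "tz": -0.127, "turn": 0.006, "gripper": 0}, {"tx": -0.34, "ty": 0, "tz": -0.127, "turn": 0.006, "gripper": 0}])

```text
time_s: 1.65
tcp_pos: [0.5347, 0.011, 0.2437]
eef_rot: [-90.0, -0.0, 99.6]
contact_force: [2.0, 1.1, -0.4]
gripper_width: 0.0004
```

```bash
python3 -c "
from h import *
go(*mill(0,-.126,.244),99.65)"
```

```text
tx -0.1052 ty -0.0003 tz -0.0404 turn -0.0003 | now [0.5347 0.011  0.2437] [-9.002e+01 -1.000e-02  9.963e+01] t 1.65 F [ 2.   1.1 -0.4] w 0.0004 J [ 22.   7. -17.  -0. -66. -13.]
```

Request:
apply_moves(deltas=[{"tx": -0.105, "ty": 0, "tz": -0.04, "turn": 0, "gripper": 0}, {"tx": -0.105, "ty": 0, "tz": -0.04, "turn": 0, "gripper": 0}, {"tx": -0.105, "ty": 0, "tz": -0.04, "turn": 0, "gripper": 0}, {"tx": -0.105, "ty": 0.05, "tz": -0.04, "turn": 0, "gripper": 0}, {"tx": -0.105, "ty": 0.1, "tz": -0.04, "turn": 0, "gripper": 0}])

```text
time_s: 2.15
tcp_pos: [0.592, -0.0844, 0.1434]
eef_rot: [-90.2, -0.0, 99.5]
contact_force: [0.4, 0.6, -1.2]
gripper_width: 0.0001
```

```bash
python3 - <<'E'
from h import *
go(*mill(0,-.126,.1),99.65)
p,d=capture("scene"); cv2.imwrite("pics/s1.png",cv2.resize(p[140:260,180:320,::-1],None,fx=5,fy=5,interpolation=cv2.INTER_CUBIC))
p,d=capture("wrist"); cv2.imwrite("pics/w1.png",p[:,:,::-1])
E
```

```text
tx -0.0017 ty 0.0434 tz 0.0001 turn -0.0021 | now [ 0.592  -0.0844  0.1434] [-9.021e+01 -1.000e-02  9.953e+01] t 2.15 F [ 0.4  0.6 -1.2] w 0.0001 J [ 11.  18. -17.  -0. -55.  -1.]
```

View pics/s1.png

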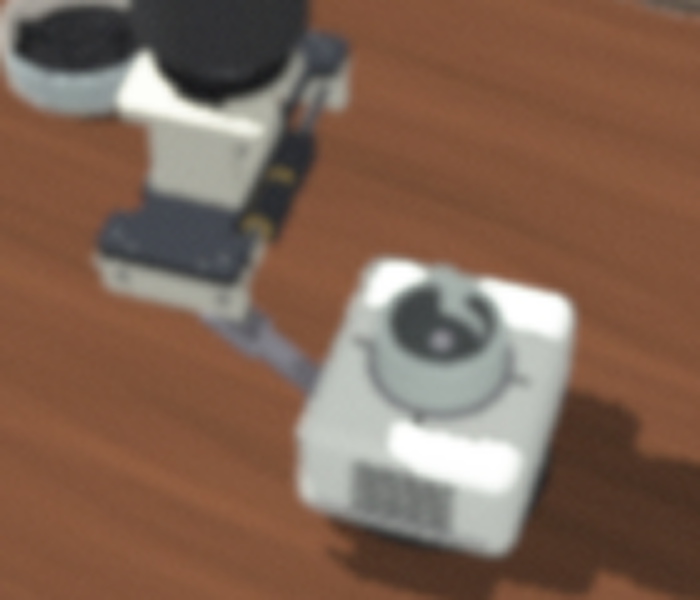

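View pics/w1.png

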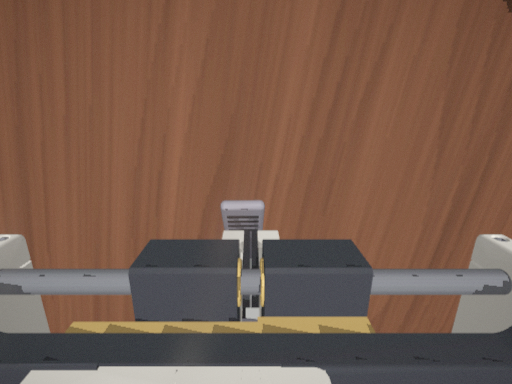

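The fingers stand over the pad, which shows at wrist (243,215); the finger gap is at (251,240), within a few mm. Now I'll press along the arc.

Request:
apply_moves(deltas=[{"tx": -0.001, "ty": 0.02, "tz": -0.002, "turn": 0, "gripper": 0}, {"tx": -0.003, "ty": 0.03, "tz": -0.002, "turn": 0, "gripper": 0}, {"tx": -0.006, "ty": 0.04, "tz": -0.002, "turn": 0, "gripper": 0}, {"tx": -0.009, "ty": 0.05, "tz": -0.002, "turn": 0, "gripper": 0}, {"tx": -0.011, "ty": 0.06, "tz": -0.002, "turn": 0, "gripper": 0}], newtons=20)

```text
time_s: 2.75
tcp_pos: [0.5956, -0.0946, 0.084]
eef_rot: [-90.1, 0.0, 99.6]
contact_force: [-1.1, -0.6, 1.5]
gripper_width: 0.0004
```

```bash
python3 - <<'E'
from h import *
go(*mill(0,-.138,.055),99.65)
E
```

```text
tx -0.0030 ty 0.0290 tz 0.0020 turn -0.0001 | now [ 0.5956 -0.0946  0.084 ] [-9.010e+01  2.000e-02  9.964e+01] t 2.75 F [-1.1 -0.6  1.5] w 0.0004 J [ 10.  22. -20.   0. -48.   0.]
```

Request:
apply_moves(deltas=[{"tx": -0.001, "ty": 0.008, "tz": 0.001, "turn": 0, "gripper": 0}, {"tx": -0.002, "ty": 0.016, "tz": 0.001, "turn": 0, "gripper": 0}, {"tx": -0.003, "ty": 0.024, "tz": 0.001, "turn": 0, "gripper": 0}, {"tx": -0.003, "ty": 0.029, "tz": 0.001, "turn": 0, "gripper": 0}, {"tx": -0.003, "ty": 0.029, "tz": 0.001, "turn": 0, "gripper": 0}])

```text
time_s: 3.25
tcp_pos: [0.5941, -0.0977, 0.0552]
eef_rot: [-90.0, 0.0, 99.7]
contact_force: [-3.5, -0.3, 7.7]
gripper_width: 0.0001
```

```bash
python3 - <<'E'
from h import *
go(*mill(0,-.138,.055),99.65)
p,d=capture("scene"); cv2.imwrite("pics/s2.png",cv2.resize(p[140:260,180:320,::-1],None,fx=5,fy=5,interpolation=cv2.INTER_CUBIC))
p,d=capture("wrist"); cv2.imwrite("pics/w2.png",p[:,:,::-1])
E
```

```text
tx -0.0002 ty 0.0002 tz 0.0000 turn 0.0001 | now [ 0.5941 -0.0977  0.0552] [-8.996e+01  3.000e-02  9.966e+01] t 3.25 F [-3.5 -0.3  7.7] w 0.0001 J [  9.  24. -21.   0. -44.   0.]
```

View pics/s2.png

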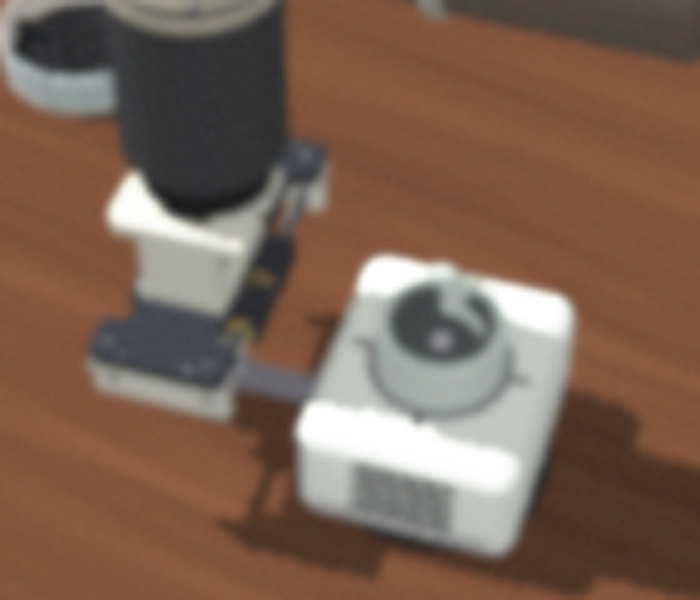

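View pics/w2.png

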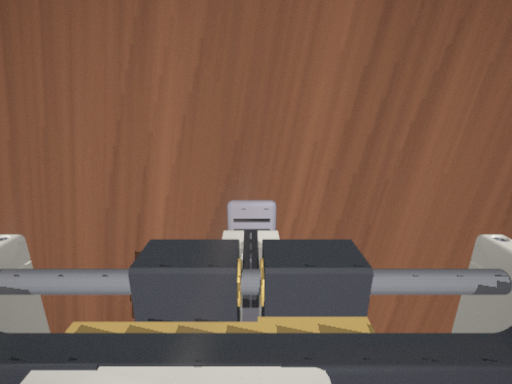

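The lever now looks level, with its end at wrist (252,215). I'll push 3 mm more, then lift and check.

Request:
apply_moves(deltas=[{"tx": 0, "ty": 0.003, "tz": 0, "turn": 0, "gripper": 0}, {"tx": 0, "ty": 0.004, "tz": 0, "turn": 0, "gripper": 0}, {"tx": 0, "ty": 0.004, "tz": 0, "turn": 0, "gripper": 0}])

```text
time_s: 3.65
tcp_pos: [0.5946, -0.0977, 0.0548]
eef_rot: [-90.1, 0.1, 99.7]
contact_force: [-13.8, 4.3, 39.0]
gripper_width: 0.0006
```

Request:
apply_moves(deltas=[{"tx": 0, "ty": -0.03, "tz": 0, "turn": 0, "gripper": 0}, {"tx": 0, "ty": -0.08, "tz": 0, "turn": 0, "gripper": 0}, {"tx": 0, "ty": -0.13, "tz": 0, "turn": 0, "gripper": 0}, {"tx": 0, "ty": -0.18, "tz": 0, "turn": 0, "gripper": 0}, {"tx": 0, "ty": -0.2, "tz": 0, "turn": 0, "gripper": 0.05}])

```text
time_s: 4.15
tcp_pos: [0.596, -0.0976, 0.2559]
eef_rot: [-90.4, 0.1, 99.7]
contact_force: [0.6, 0.0, -0.3]
gripper_width: 0.0041
```

```bash
python3 - <<'E'
from h import *
go(.4705,.3275,.25,240.6)
p,d=capture("scene"); cv2.imwrite("pics/s3.png",cv2.resize(p[140:260,180:320,::-1],None,fx=5,fy=5,interpolation=cv2.INTER_CUBIC))
c=cam("scene");C=cloud(c,d)
lev=(abs(C[...,0]-.594)<.03)&(C[...,1]<-.05)&(C[...,1]>-.14)&(C[...,2]>.015)&(C[...,2]<.12); print(lev.sum(),C[lev].mean(0),C[lev].max(0))
E
```

```text
tx 0.4401 ty 0.0059 tz 0.0524 turn -2.4598 | now [ 0.596  -0.0976  0.2559] [-9.038e+01  7.000e-02  9.966e+01] t 4.15 F [ 0.6  0.  -0.3] w 0.0041 J [  9.  13.  -8.   0. -68.   0.]
170 [ 0.59366184 -0.08992234  0.04057315] [ 0.61128586 -0.05034135  0.04638609]
```

View pics/s3.png

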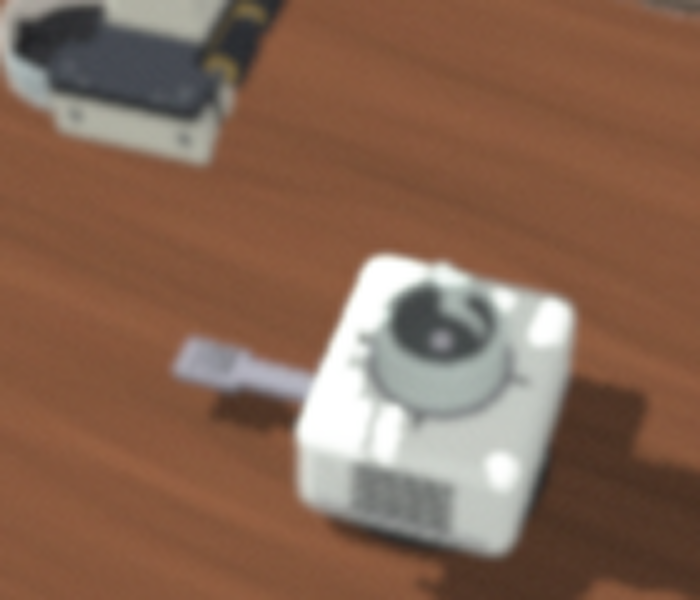

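The lever stays down: its upper face is at about z 0.040, pad at s3 (215,360). Next I'll measure the socket with the wrist camera at the entry yaw.

```bash
python3 - <<'E'
from h import *
go(*mill(0.08,0,.25),189.65)
E
```

```text
tx 0.1381 ty 0.0075 tz -0.0775 turn -1.5705 | now [ 0.5966 -0.0976  0.2575] [-9.050e+01  9.000e-02  9.967e+01] t 4.2 F [ 1.4 -0.8  3.5] w 0.0074 J [  9.  13.  -8.   0. -68.   0.]
```

Request:
apply_moves(deltas=[{"tx": 0.138, "ty": 0.007, "tz": -0.077, "turn": -1.57, "gripper": 0.05}, {"tx": 0.138, "ty": 0.007, "tz": -0.077, "turn": -1.57, "gripper": 0.05}, {"tx": 0.138, "ty": 0.007, "tz": -0.077, "turn": -1.57, "gripper": 0.05}, {"tx": 0.138, "ty": 0.007, "tz": -0.077, "turn": -1.57, "gripper": 0.05}, {"tx": 0.138, "ty": 0.007, "tz": -0.077, "turn": -1.57, "gripper": 0.05}])

```text
time_s: 4.7
tcp_pos: [0.6472, 0.0539, 0.2416]
eef_rot: [-89.9, -0.1, 143.1]
contact_force: [-0.0, -0.4, -0.4]
gripper_width: 0.0464
```

```bash
python3 - <<'E'
from h import *
go(*mill(0.08,0,.25),189.65)
E
```

```text
tx -0.0035 ty -0.0084 tz 0.0002 turn -0.8124 | now [0.6472 0.0539 0.2416] [-8.990e+01 -1.000e-01  1.431e+02] t 4.7 F [-0.  -0.4 -0.4] w 0.0464 J [ 22.  18.  -3.  -0. -69.  31.]
```

Request:
apply_moves(deltas=[{"tx": -0.003, "ty": -0.008, "tz": 0, "turn": -0.812, "gripper": 0.05}, {"tx": -0.003, "ty": -0.008, "tz": 0, "turn": -0.812, "gripper": 0.05}, {"tx": -0.003, "ty": -0.008, "tz": 0, "turn": -0.812, "gripper": 0.05}, {"tx": -0.003, "ty": -0.008, "tz": 0, "turn": -0.812, "gripper": 0.05}, {"tx": -0.003, "ty": -0.008, "tz": 0, "turn": -0.812, "gripper": 0.05}])

```text
time_s: 5.2
tcp_pos: [0.6491, 0.0497, 0.2503]
eef_rot: [-90.0, -0.1, -174.1]
contact_force: [0.4, -0.3, 1.1]
gripper_width: 0.0499
```

Request:
apply_moves(deltas=[{"tx": 0, "ty": 0, "tz": 0, "turn": -0.062, "gripper": 0.05}, {"tx": 0, "ty": 0, "tz": 0, "turn": -0.062, "gripper": 0.05}, {"tx": 0, "ty": 0, "tz": 0, "turn": -0.062, "gripper": 0.05}])

```text
time_s: 5.5
tcp_pos: [0.6493, 0.0497, 0.2508]
eef_rot: [-90.0, -0.1, -171.0]
contact_force: [0.2, 0.7, -0.2]
gripper_width: 0.0499
```

```bash
python3 - <<'E'
from h import *
s=r.get_state(); p,d=capture("wrist"); np.savez("pics/w3.npz",d=d,p=p,pos=s["tcp_pos"],rot=s["eef_rot"]); cv2.imwrite("pics/w3.png",p[:,:,::-1])
go(.4705+.039,.3275+.07,.25,240.6)
c=cam("wrist",s); C=cloud(c,d); Z=C[...,2]
near=(abs(C[...,0]-.571)<.1)&(abs(C[...,1]-.038)<.1)&(d>0)
print("deck",np.median(Z[near&(abs(Z-.09)<.01)]),"rim",np.median(Z[near&(abs(Z-.124)<.007)]))
for P in [mill(0,0,.124),mill(.0305,0,.124),mill(-.0305,0,.124),mill(0,.025,.124),mill(0,-.038,.124)]: print(proj(c,P).round(1))
E
```

```text
tx 0.0837 ty 0.0010 tz -0.3655 turn -0.9004 | now [0.6494 0.0497 0.251 ] [-9.0000e+01 -5.0000e-02 -1.7099e+02] t 5.55 F [ 0.2 -0.  -0.4] w 0.05 J [ 21.  18.  -2.  -0. -70.  78.]
deck 0.08962072641978014 rim 0.12351978957099322
[249.1 261.1]
[248.8 235.3]
[249.5 285.5]
[225.8 261.4]
[284.6 260.8]
```

View pics/w3.png

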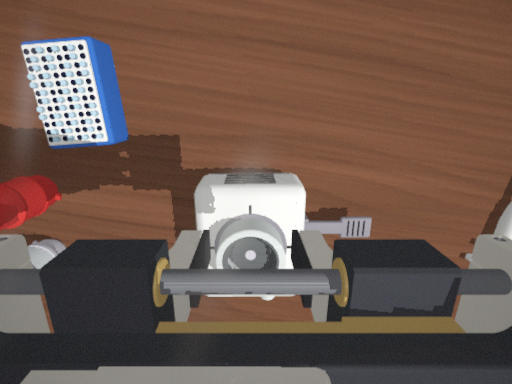

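The wrist view has image-down along tool +x, so the finger bar partly hides the socket at (250,255). From directly above the socket will be clear.

```bash
python3 - <<'E'
from h import *
go(*mill(0.0,0,.27),189.65)
E
```

```text
tx 0.0793 ty -0.0190 tz -0.0010 turn -0.0112 | now [0.6494 0.0497 0.251 ] [-9.0000e+01 -5.0000e-02 -1.7099e+02] t 5.55 F [ 0.2 -0.  -0.4] w 0.05 J [ 21.  18.  -2.  -0. -70.  78.]
```

Request:
apply_moves(deltas=[{"tx": 0.04, "ty": -0.019, "tz": -0.001, "turn": -0.011, "gripper": 0.05}, {"tx": 0.079, "ty": -0.019, "tz": -0.001, "turn": -0.011, "gripper": 0.05}, {"tx": 0.079, "ty": -0.019, "tz": -0.001, "turn": -0.011, "gripper": 0.05}, {"tx": 0.079, "ty": -0.019, "tz": -0.001, "turn": -0.011, "gripper": 0.05}])

```text
time_s: 5.95
tcp_pos: [0.5711, 0.0381, 0.2713]
eef_rot: [-90.0, 0.1, -170.3]
contact_force: [-0.2, 0.3, 0.2]
gripper_width: 0.05
```

```bash
python3 - <<'E'
from h import *
s=r.get_state(); p,d=capture("wrist"); np.savez("pics/w4.npz",d=d,p=p,pos=s["tcp_pos"],rot=s["eef_rot"]); cv2.imwrite("pics/w4.png",cv2.resize(p[110:290,150:350,::-1],None,fx=4,fy=4,interpolation=cv2.INTER_CUBIC)[:600])
go(.4705,.3275,.27,240.6)
c=cam("wrist",s); C=cloud(c,d); Z=C[...,2]
near=(abs(C[...,0]-.571)<.1)&(abs(C[...,1]-.038)<.1)&(d>0)
dk=near&(abs(Z-.09)<.006); print("deck",np.median(Z[dk]),"rim",np.median(Z[near&(abs(Z-.124)<.007)]))
m=(near&(Z>.083)).astype(np.uint8); m=cv2.morphologyEx(m,cv2.MORPH_OPEN,np.ones((25,25)))
print(cv2.minAreaRect((C[(m>0)&dk][:,:2]*1000).astype(np.float32)))
rim=near&(abs(Z-.124)<.006); Q=C[rim][:,:2]
from scipy.optimize import least_squares
f=lambda x: np.hypot(Q[:,0]-x[0],Q[:,1]-x[1])-x[2]
print(least_squares(f,[.571,.038,.033],loss='soft_l1',f_scale=.002).x,rim.sum())
q=np.hypot(*(Q-Q.mean(0)).T); ell=cv2.minEnclosingCircle((Q*1000).astype(np.float32)); print("enc",ell)
for P in [mill(0,0,.124),mill(.0305,0,.124),mill(-.0305,0,.124),mill(0,.025,.124),mill(0,-.038,.124)]: print(proj(c,P).round(1))
E
```

```text
tx 0.0510 ty 0.0010 tz -0.3022 turn -0.8882 | now [0.5717 0.0382 0.271 ] [-9.0010e+01  6.0000e-02 -1.7029e+02] t 6.0 F [-0.   1.4 -0.1] w 0.0504 J [ 23.  10. -10.   0. -70.  76.]
deck 0.08960074255435649 rim 0.12356875112655014
((586.4204711914062, 37.56046676635742), (109.99024200439453, 120.9991683959961), 9.735074996948242)
[0.57037646 0.03690498 0.03229401] 2134
enc ((569.4861450195312, 36.73842239379883), 38.09174728393555)
[250.  185.1]
[250.  156.4]
[250.  212.1]
[226.3 185.1]
[286.  185.2]
```

View pics/w4.png

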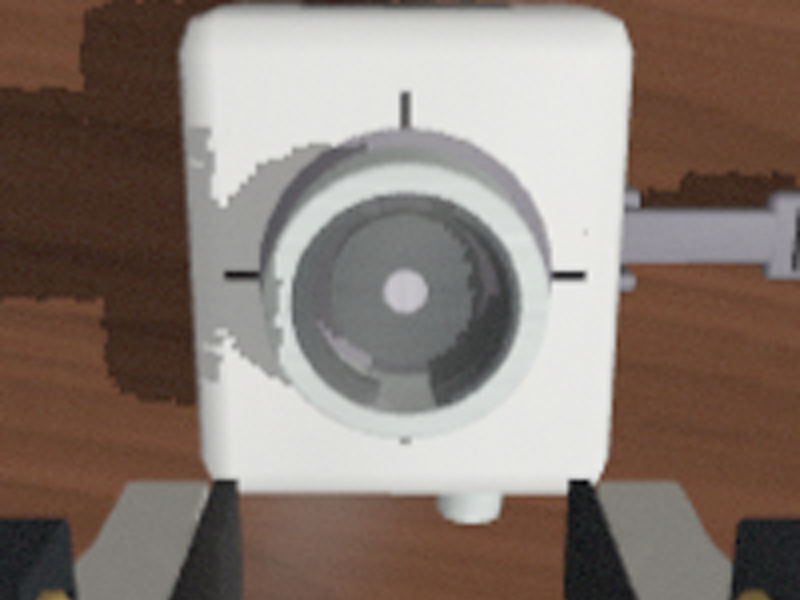

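```bash
python3 - <<'E'
from h import *
f=np.load("pics/w4.npz"); s=dict(tcp_pos=f["pos"],eef_rot=f["rot"]); c=cam("wrist",s); p=f["p"]; 
print("ticks axis", plane(c,250.9,178.4,.09))
g=cv2.cvtColor(p,cv2.COLOR_RGB2GRAY)
# bore edge: radial search from predicted centre for dark->bright rim
pts=[]
for a in np.radians(np.arange(0,360,6)):
    rr=np.arange(18,34,.25); u=250.9+rr*np.cos(a); v=185.3+rr*np.sin(a)
    pr=cv2.remap(g,u.astype(np.float32)[None],v.astype(np.float32)[None],cv2.INTER_LINEAR)[0].astype(float)
    i=np.argmax(np.diff(cv2.GaussianBlur(pr[None],(7,1),0)[0])); 
    pts.append((u[i],v[i],rr[i]))
pts=np.array(pts); W=np.array([plane(c,u,v,.124) for u,v,_ in pts])
from scipy.optimize import least_squares
ff=lambda x: np.hypot(W[:,0]-x[0],W[:,1]-x[1])-x[2]
so=least_squares(ff,[.571,.038,.028],loss='soft_l1',f_scale=.0005); print("bore",so.x, np.abs(so.fun).round(4)[:60].max(), so.cost)
E
```

```text
ticks axis [0.56980805 0.03694763 0.09      ]
bore [0.56999177 0.03706752 0.03023678] 0.0005 1.188372944137839e-06
```

Request:
apply_moves(deltas=[{"tx": 0.051, "ty": 0, "tz": -0.302, "turn": -0.888, "gripper": 0.05}, {"tx": 0.051, "ty": 0, "tz": -0.302, "turn": -0.888, "gripper": 0.05}, {"tx": 0.051, "ty": 0, "tz": -0.302, "turn": -0.888, "gripper": 0.05}, {"tx": 0.051, "ty": 0, "tz": -0.302, "turn": -0.888, "gripper": 0.05}, {"tx": 0.051, "ty": 0, "tz": -0.302, "turn": -0.888, "gripper": 0.05}])

```text
time_s: 6.5
tcp_pos: [0.4885, 0.2763, 0.2702]
eef_rot: [-90.0, -0.0, -127.0]
contact_force: [1.1, 0.8, 0.9]
gripper_width: 0.0498
```

```bash
python3 - <<'E'
from h import *
go(.4705,.3275,.27,240.6)
E
```

```text
tx -0.0301 ty 0.0002 tz -0.0452 turn -0.1322 | now [0.4885 0.2763 0.2702] [-8.9990e+01 -1.0000e-02 -1.2698e+02] t 6.5 F [1.1 0.8 0.9] w 0.0498 J [ 49.   9. -12.   0. -70.  94.]
```

Request:
apply_moves(deltas=[{"tx": -0.03, "ty": 0, "tz": -0.045, "turn": -0.132, "gripper": 0.05}, {"tx": -0.03, "ty": 0, "tz": -0.045, "turn": -0.132, "gripper": 0.05}, {"tx": -0.03, "ty": 0, "tz": -0.045, "turn": -0.132, "gripper": 0.05}, {"tx": -0.03, "ty": 0, "tz": -0.045, "turn": -0.132, "gripper": 0.05}])

```text
time_s: 6.9
tcp_pos: [0.4714, 0.3249, 0.2699]
eef_rot: [-90.0, -0.1, -119.8]
contact_force: [0.7, -0.3, -0.0]
gripper_width: 0.05
```

```bash
python3 - <<'E'
from h import *
s=r.get_state(); p,d=capture("wrist"); np.savez("pics/w5.npz",d=d,p=p,pos=s["tcp_pos"],rot=s["eef_rot"]); cv2.imwrite("pics/w5.png",cv2.resize(p[110:260,150:350,::-1],None,fx=4,fy=4,interpolation=cv2.INTER_CUBIC))
go(.4705,.3275,.27,240.6)
c=cam("wrist",s); C=cloud(c,d); Z=C[...,2]
w=(np.hypot(C[...,0]-.4705,C[...,1]-.3275)<.04)&(Z>.108)&(Z<.125)&(d>0); W=C[w]; print("top z",np.median(W[:,2]))
print(cv2.minAreaRect((W[:,:2]*1000).astype(np.float32)), W.mean(0), w.sum())
for P in [(.4705,.3275,.116)]: print(proj(c,P))
vv,uu=np.where(w); print("mask px", cv2.minAreaRect(np.stack([uu,vv],1).astype(np.float32)))
cap=(np.hypot(C[...,0]-.4705,C[...,1]-.3275)<.045)&(Z>.068)&(Z<.125)&(d>0); print(cv2.minEnclosingCircle((C[cap][:,:2]*1000).astype(np.float32)))
E
```

```text
tx -0.0021 ty 0.0002 tz -0.0025 turn -0.0073 | now [0.4716 0.3244 0.2702] [-9.0000e+01 -5.0000e-02 -1.1982e+02] t 6.95 F [-0.3 -0.7  0.8] w 0.0502 J [ 54.  10. -10.   0. -70.  96.]
top z 0.11544515258188154
((469.046142578125, 327.1626281738281), (50.10009765625, 22.066890716552734), 60.64590835571289) [0.47018633 0.3284205  0.11521777] 905
[248.89686119 181.65227877]
mask px ((248.0, 181.0), (44.0, 20.0), 90.0)
((469.6175231933594, 326.99786376953125), 28.050251007080078)
```

View pics/w5.png

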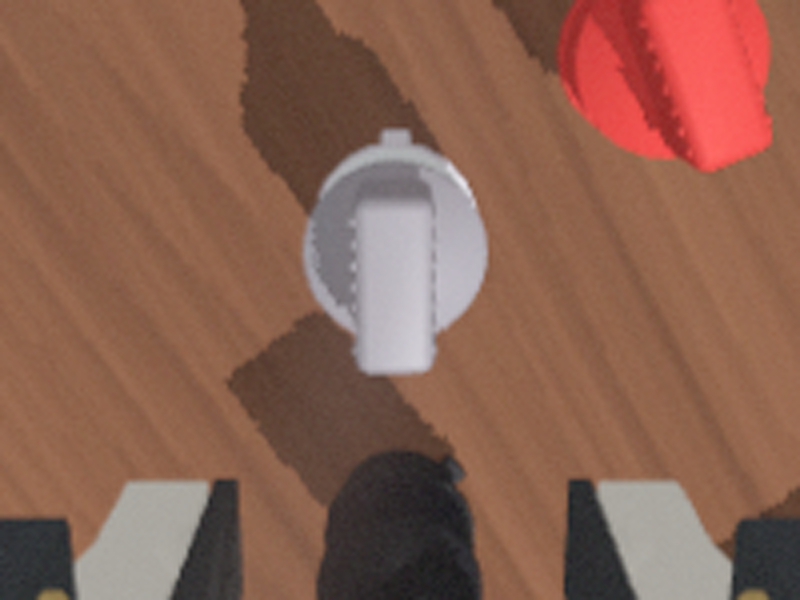

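The cup's wing is vertical in the crop at (395,285), aligned with the tool. The wrist and static cameras differ by about 1 mm, but they agree on the offset from socket to cup. Now I'll descend to grasp.

```bash
python3 - <<'E'
from h import *
go(.4697,.3274,.103,240.4)
E
```

```text
tx -0.0017 ty 0.1672 tz -0.0031 turn -0.0038 | now [0.4716 0.3244 0.2702] [-9.0000e+01 -5.0000e-02 -1.1982e+02] t 6.95 F [-0.3 -0.7  0.8] w 0.0502 J [ 54.  10. -10.   0. -70.  96.]
```

Request:
apply_moves(deltas=[{"tx": -0.002, "ty": 0.03, "tz": -0.003, "turn": -0.004, "gripper": 0.05}, {"tx": -0.002, "ty": 0.07, "tz": -0.003, "turn": -0.004, "gripper": 0.05}, {"tx": -0.002, "ty": 0.11, "tz": -0.003, "turn": -0.004, "gripper": 0.05}, {"tx": -0.002, "ty": 0.13, "tz": -0.003, "turn": -0.004, "gripper": 0.05}, {"tx": -0.002, "ty": 0.13, "tz": -0.003, "turn": -0.004, "gripper": 0.05}])

```text
time_s: 7.45
tcp_pos: [0.4688, 0.3255, 0.1376]
eef_rot: [-90.1, -0.3, -119.7]
contact_force: [1.0, 0.1, 0.3]
gripper_width: 0.0503
```

```bash
python3 - <<'E'
from h import *
go(.4697,.3274,.103,240.4)
E
```

```text
tx -0.0021 ty 0.0346 tz -0.0002 turn -0.0011 | now [0.4688 0.3255 0.1376] [ -90.07   -0.33 -119.66] t 7.45 F [1.  0.1 0.3] w 0.0503 J [ 54.  16. -21.  -0. -54.  96.]
```

Request:
apply_moves(deltas=[{"tx": -0.002, "ty": 0.02, "tz": 0, "turn": 0, "gripper": 0.05}, {"tx": -0.002, "ty": 0.034, "tz": 0, "turn": 0, "gripper": 0.05}, {"tx": -0.002, "ty": 0.034, "tz": 0, "turn": 0, "gripper": 0.05}, {"tx": -0.002, "ty": 0.034, "tz": 0, "turn": 0, "gripper": 0.05}])

```text
time_s: 7.85
tcp_pos: [0.4714, 0.3301, 0.108]
eef_rot: [-90.0, 0.1, -119.5]
contact_force: [0.5, 0.1, 0.4]
gripper_width: 0.05
```

```bash
python3 - <<'E'
from h import *
go(.4697,.3274,.103,240.4)
s=r.get_state(); p,d=capture("wrist"); cv2.imwrite("pics/w6.png",p[:,:,::-1])
go(.4697,.3274,.103,240.4)
E
```

```text
tx 0.0032 ty 0.0050 tz -0.0001 turn 0.0012 | now [0.4714 0.3301 0.108 ] [-8.9960e+01  8.0000e-02 -1.1953e+02] t 7.85 F [0.5 0.1 0.4] w 0.05 J [ 54.  18. -22.   0. -49.  96.]
tx 0.0034 ty 0.0052 tz -0.0000 turn 0.0015 | now [0.4714 0.3304 0.1082] [ -89.96    0.12 -119.51] t 7.9 F [0.2 0.5 0.1] w 0.0502 J [ 55.  18. -22.   0. -49.  96.]
```

View pics/w6.png

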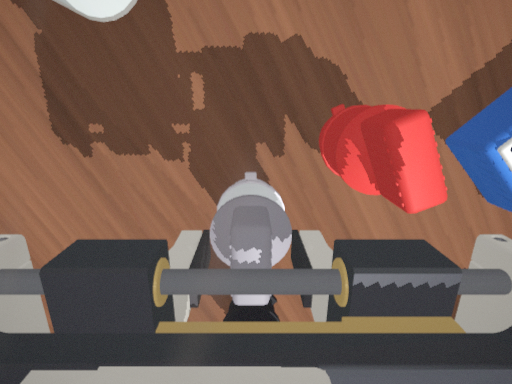

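The wing at (251,260) is centred between the fingers. I'll make a small correction and then close.

Request:
apply_moves(deltas=[{"tx": 0.003, "ty": 0.005, "tz": 0, "turn": 0.001, "gripper": 0.05}, {"tx": 0.003, "ty": 0.005, "tz": 0, "turn": 0.001, "gripper": 0.05}, {"tx": 0.003, "ty": 0.005, "tz": 0, "turn": 0.001, "gripper": 0.05}, {"tx": 0.003, "ty": 0.005, "tz": 0, "turn": 0.001, "gripper": 0.05}])

```text
time_s: 8.3
tcp_pos: [0.469, 0.3276, 0.1018]
eef_rot: [-90.0, 0.0, -119.5]
contact_force: [-0.2, -0.0, 0.6]
gripper_width: 0.0499
```

```bash
python3 - <<'E'
from h import *
go(.4697,.3274,.103,240.4)
E
```

```text
tx -0.0002 ty -0.0012 tz 0.0007 turn 0.0012 | now [0.469  0.3276 0.1018] [-8.9990e+01  2.0000e-02 -1.1953e+02] t 8.3 F [-0.2 -0.   0.6] w 0.0499 J [ 55.  19. -23.   0. -49.  96.]
```

Request:
apply_moves(deltas=[{"tx": 0, "ty": 0, "tz": 0, "turn": 0, "gripper": 0.01}, {"tx": 0, "ty": 0, "tz": 0, "turn": 0, "gripper": 0.01}, {"tx": 0, "ty": 0, "tz": 0, "turn": 0, "gripper": 0.01}, {"tx": 0, "ty": 0, "tz": 0, "turn": 0, "gripper": 0.01}, {"tx": 0, "ty": 0, "tz": 0, "turn": 0, "gripper": 0.01}], newtons=55)

```text
time_s: 8.8
tcp_pos: [0.4689, 0.3275, 0.1015]
eef_rot: [-90.0, -0.0, -119.5]
contact_force: [1.0, -0.3, -1.4]
gripper_width: 0.0216
```

```bash
python3 - <<'E'
from h import *
go(.4697,.3274,.103,240.4)
E
```

```text
tx -0.0003 ty -0.0015 tz 0.0007 turn 0.0010 | now [0.4689 0.3275 0.1015] [ -90.     -0.   -119.54] t 8.8 F [ 1.  -0.3 -1.4] w 0.0216 J [ 55.  19. -23.   0. -49.  96.]
```

Request:
apply_moves(deltas=[{"tx": 0, "ty": -0.02, "tz": 0, "turn": 0, "gripper": 0.01}, {"tx": 0, "ty": -0.06, "tz": 0, "turn": 0, "gripper": 0.01}, {"tx": 0, "ty": -0.11, "tz": 0, "turn": 0, "gripper": 0.01}, {"tx": 0, "ty": -0.155, "tz": 0, "turn": 0, "gripper": 0.01}, {"tx": 0, "ty": -0.175, "tz": 0, "turn": 0, "gripper": 0.01}])

```text
time_s: 9.3
tcp_pos: [0.4699, 0.3282, 0.2812]
eef_rot: [-89.9, 0.3, -119.5]
contact_force: [-0.1, -0.2, -2.3]
gripper_width: 0.0218
```

```bash
python3 - <<'E'
from h import *
go(.5704,.0376,.275,189.65)
E
```

```text
tx 0.2034 ty 0.0062 tz 0.2306 turn 0.8871 | now [0.4699 0.3282 0.2812] [ -89.91    0.32 -119.52] t 9.3 F [-0.1 -0.2 -2.3] w 0.0218 J [ 55.   9.  -9.   0. -71.  96.]
```

Request:
apply_moves(deltas=[{"tx": 0.016, "ty": 0, "tz": 0.018, "turn": 0.08, "gripper": 0.01}, {"tx": 0.041, "ty": 0, "tz": 0.046, "turn": 0.2, "gripper": 0.01}, {"tx": 0.066, "ty": 0.002, "tz": 0.075, "turn": 0.32, "gripper": 0.01}, {"tx": 0.091, "ty": 0.003, "tz": 0.104, "turn": 0.44, "gripper": 0.01}, {"tx": 0.116, "ty": 0.004, "tz": 0.132, "turn": 0.56, "gripper": 0.01}])

```text
time_s: 9.8
tcp_pos: [0.5264, 0.16, 0.2721]
eef_rot: [-90.0, -0.0, -151.9]
contact_force: [0.8, -0.4, -2.3]
gripper_width: 0.0219
```

```bash
python3 - <<'E'
from h import *
go(.5704,.0376,.275,189.65)
E
```

```text
tx 0.0189 ty -0.0029 tz 0.1287 turn 0.3221 | now [0.5264 0.16   0.2721] [-9.0020e+01 -5.0000e-02 -1.5189e+02] t 9.8 F [ 0.8 -0.4 -2.3] w 0.0219 J [ 37.   8. -13.  -0. -70.  81.]
```

Request:
apply_moves(deltas=[{"tx": 0.006, "ty": -0.001, "tz": 0.04, "turn": 0.1, "gripper": 0.01}, {"tx": 0.012, "ty": -0.003, "tz": 0.08, "turn": 0.2, "gripper": 0.01}, {"tx": 0.017, "ty": -0.003, "tz": 0.115, "turn": 0.29, "gripper": 0.01}, {"tx": 0.019, "ty": -0.003, "tz": 0.129, "turn": 0.322, "gripper": 0.01}, {"tx": 0.019, "ty": -0.003, "tz": 0.129, "turn": 0.322, "gripper": 0.01}])

```text
time_s: 10.3
tcp_pos: [0.5712, 0.0372, 0.2748]
eef_rot: [-90.0, -0.1, -170.2]
contact_force: [0.1, -0.5, -3.7]
gripper_width: 0.0215
```

Request:
apply_moves(deltas=[{"tx": 0, "ty": 0, "tz": 0, "turn": 0, "gripper": 0.01}, {"tx": 0, "ty": 0, "tz": 0, "turn": 0, "gripper": 0.01}])

```text
time_s: 10.5
tcp_pos: [0.5708, 0.0398, 0.2754]
eef_rot: [-90.0, -0.0, -170.0]
contact_force: [0.7, 0.4, -3.1]
gripper_width: 0.0216
```

```bash
python3 - <<'E'
from h import *
s=r.get_state(); p,d=capture("wrist"); np.savez("pics/w7.npz",d=d,p=p,pos=s["tcp_pos"],rot=s["eef_rot"]); cv2.imwrite("pics/w7.png",p[:,:,::-1])
go(.5704,.0376,.275,189.65)
p,d=capture("scene"); cv2.imwrite("pics/s7.png",cv2.resize(p[100:260,180:380,::-1],None,fx=3.5,fy=3.5,interpolation=cv2.INTER_CUBIC))
go(.5704,.0376,.275,189.65)
E
```

```text
tx 0.0009 ty 0.0005 tz 0.0022 turn 0.0066 | now [0.5709 0.0399 0.2755] [-9.0010e+01 -1.0000e-02 -1.6997e+02] t 10.55 F [ 0.5 -0.5 -2.6] w 0.0216 J [ 24.  10. -10.  -0. -70.  76.]
tx 0.0009 ty 0.0006 tz 0.0022 turn 0.0067 | now [0.5709 0.04   0.2756] [ -90.01    0.   -169.97] t 10.6 F [ 0.7 -0.5 -1.4] w 0.0218 J [ 24.  10. -10.  -0. -70.  76.]
```

View pics/w7.png

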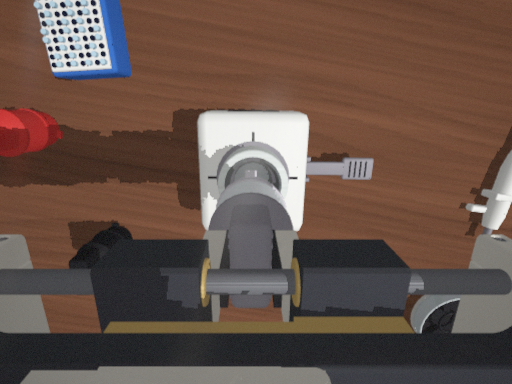

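View pics/s7.png

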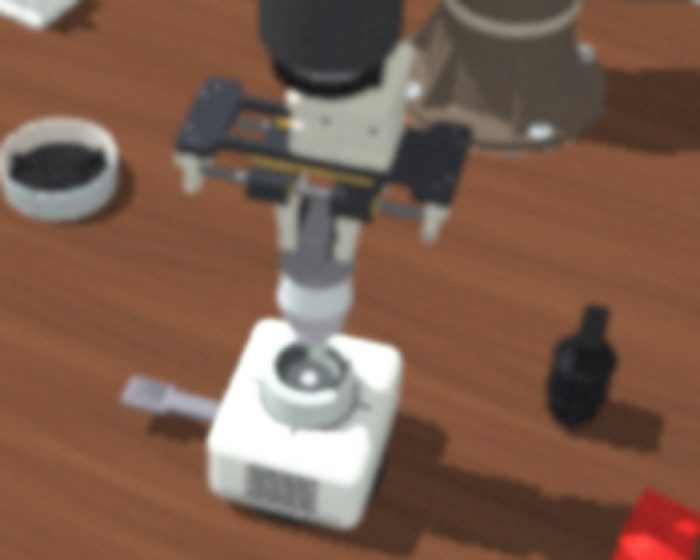

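Request:
apply_moves(deltas=[{"tx": 0.001, "ty": 0.015, "tz": 0.002, "turn": 0.007, "gripper": 0.01}, {"tx": 0.001, "ty": 0.035, "tz": 0.002, "turn": 0.007, "gripper": 0.01}, {"tx": 0.001, "ty": 0.044, "tz": 0.002, "turn": 0.007, "gripper": 0.01}, {"tx": 0.001, "ty": 0.044, "tz": 0.002, "turn": 0.007, "gripper": 0.01}, {"tx": 0.001, "ty": 0.044, "tz": 0.002, "turn": 0.007, "gripper": 0.01}])

```text
time_s: 11.1
tcp_pos: [0.5709, 0.0372, 0.2322]
eef_rot: [-90.0, 0.0, -170.4]
contact_force: [0.8, -0.0, -2.6]
gripper_width: 0.0214
```

```bash
python3 - <<'E'
from h import *
s=r.get_state(); p,d=capture("wrist"); cv2.imwrite("pics/w8.png",cv2.resize(p[110:260,150:350,::-1],None,fx=4,fy=4,interpolation=cv2.INTER_CUBIC))
go(.5704,.0376,.2295,189.65)
p,d=capture("scene"); cv2.imwrite("pics/s8.png",cv2.resize(p[140:260,200:320,::-1],None,fx=5,fy=5,interpolation=cv2.INTER_CUBIC))
go(.5704,.0376,.2295,189.65)
E
```

```text
tx 0.0006 ty 0.0030 tz -0.0006 turn -0.0015 | now [0.5711 0.0371 0.2325] [-8.9990e+01  8.0000e-02 -1.7043e+02] t 11.15 F [ 0.3 -0.3 -2.2] w 0.0218 J [ 23.  11. -14.   0. -65.  76.]
tx 0.0006 ty 0.0031 tz -0.0006 turn -0.0017 | now [0.5711 0.0371 0.2326] [-9.0000e+01  9.0000e-02 -1.7044e+02] t 11.2 F [-0.1  1.1 -1.7] w 0.0219 J [ 23.  11. -14.   0. -65.  76.]
```

View pics/w8.png

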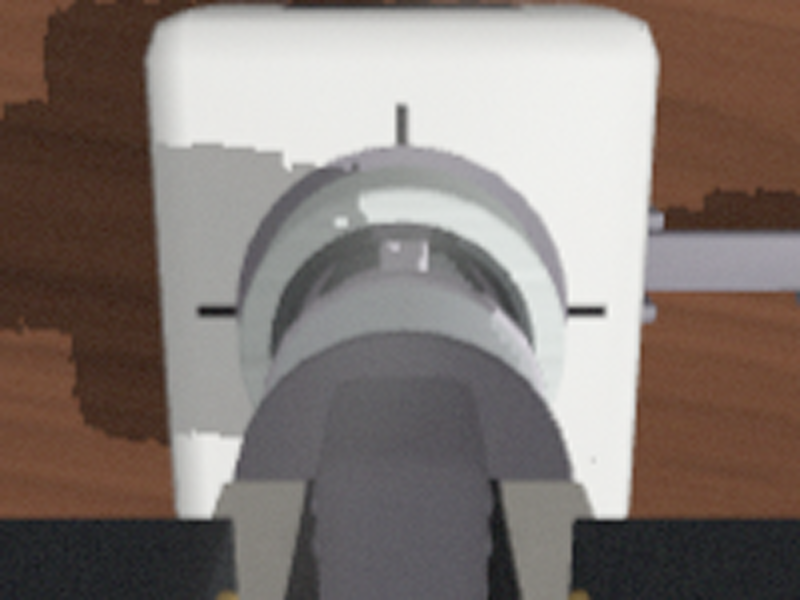

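View pics/s8.png

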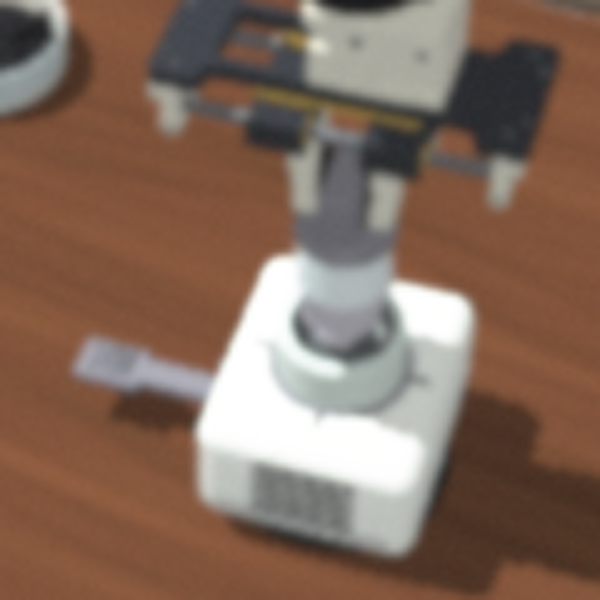

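In w8 the cup's cap centre (404), lug (402,255) and mill tick (402,120) line up. I'll lower gently into the socket.

Request:
apply_moves(deltas=[{"tx": 0.0005, "ty": 0.005, "tz": -0.0005, "turn": -0.0015, "gripper": 0.01}, {"tx": 0.0005, "ty": 0.009, "tz": -0.0005, "turn": -0.0015, "gripper": 0.01}, {"tx": 0.0005, "ty": 0.012, "tz": -0.0005, "turn": -0.0015, "gripper": 0.01}, {"tx": 0.0005, "ty": 0.014, "tz": -0.0005, "turn": -0.0015, "gripper": 0.01}, {"tx": 0.0005, "ty": 0.016, "tz": -0.0005, "turn": -0.0015, "gripper": 0.01}])

```text
time_s: 11.7
tcp_pos: [0.5699, 0.0371, 0.2153]
eef_rot: [-90.0, -0.0, -170.4]
contact_force: [-0.4, -0.4, -2.5]
gripper_width: 0.0214
```

```bash
python3 - <<'E'
from h import *
go(.5704,.0376,.2135,189.65)
E
```

```text
tx -0.0005 ty 0.0018 tz -0.0004 turn -0.0008 | now [0.5699 0.0371 0.2153] [-9.0000e+01 -1.0000e-02 -1.7039e+02] t 11.7 F [-0.4 -0.4 -2.5] w 0.0214 J [ 23.  12. -15.   0. -63.  76.]
```

Request:
apply_moves(deltas=[{"tx": 0, "ty": 0.002, "tz": 0, "turn": -0.001, "gripper": 0.01}, {"tx": 0, "ty": 0.004, "tz": 0, "turn": -0.001, "gripper": 0.01}, {"tx": 0, "ty": 0.006, "tz": 0, "turn": -0.001, "gripper": 0.01}])

```text
time_s: 12.0
tcp_pos: [0.57, 0.0372, 0.2094]
eef_rot: [-90.0, 0.0, -170.3]
contact_force: [0.9, -0.4, -0.1]
gripper_width: 0.0216
```

```bash
python3 - <<'E'
from h import *
go(.5704,.0376,.2,189.65); print(r.get_state()["moment"])
E
```

```text
tx -0.0005 ty 0.0094 tz -0.0003 turn 0.0003 | now [0.57   0.0372 0.2094] [ -90.      0.   -170.33] t 12.0 F [ 0.9 -0.4 -0.1] w 0.0216 J [ 23.  12. -16.   0. -62.  76.]
[ 0.00179188  0.0785992  -0.01644254]
```

Request:
apply_moves(deltas=[{"tx": 0, "ty": 0.002, "tz": 0, "turn": 0, "gripper": 0.01}, {"tx": 0, "ty": 0.004, "tz": 0, "turn": 0, "gripper": 0.01}, {"tx": 0, "ty": 0.006, "tz": 0, "turn": 0, "gripper": 0.01}, {"tx": 0, "ty": 0.007, "tz": 0, "turn": 0, "gripper": 0.01}])

```text
time_s: 12.4
tcp_pos: [0.5702, 0.0372, 0.2032]
eef_rot: [-90.0, 0.1, -170.3]
contact_force: [-3.2, 0.6, 7.7]
gripper_width: 0.0216
```

```bash
python3 - <<'E'
from h import *
go(.5704,.0376,.2,189.65); print(r.get_state()["moment"])
E
```

```text
tx -0.0003 ty 0.0032 tz -0.0004 turn 0.0005 | now [0.5702 0.0372 0.2032] [-8.9990e+01  5.0000e-02 -1.7032e+02] t 12.4 F [-3.2  0.6  7.7] w 0.0216 J [ 23.  13. -16.   0. -61.  76.]
[ 0.19866729  1.25450918 -0.02691564]
```

Request:
apply_moves(deltas=[{"tx": 0, "ty": 0.002, "tz": 0, "turn": 0, "gripper": 0.01}, {"tx": 0, "ty": 0.003, "tz": 0, "turn": 0, "gripper": 0.01}, {"tx": 0, "ty": 0.004, "tz": 0, "turn": 0, "gripper": 0.01}, {"tx": 0, "ty": 0.004, "tz": 0, "turn": 0, "gripper": 0.01}])

```text
time_s: 12.8
tcp_pos: [0.5702, 0.0372, 0.1997]
eef_rot: [-90.0, 0.1, -170.3]
contact_force: [-4.1, 0.4, 9.9]
gripper_width: 0.0215
```

```bash
python3 - <<'E'
from h import *
go(.5704,.0376,.2,189.65); print(r.get_state()["moment"])
E
```

```text
tx -0.0002 ty -0.0003 tz -0.0004 turn 0.0007 | now [0.5702 0.0372 0.1997] [-8.9980e+01  7.0000e-02 -1.7031e+02] t 12.8 F [-4.1  0.4  9.9] w 0.0215 J [ 23.  13. -16.   0. -61.  76.]
[ 0.24298806  1.71266979 -0.05053151]
```

Request:
apply_moves(deltas=[{"tx": 0, "ty": 0.001, "tz": 0, "turn": 0, "gripper": 0.01}, {"tx": 0, "ty": 0.002, "tz": 0, "turn": 0, "gripper": 0.01}, {"tx": 0, "ty": 0.002, "tz": 0, "turn": 0, "gripper": 0.01}])

```text
time_s: 13.1
tcp_pos: [0.5705, 0.037, 0.1993]
eef_rot: [-90.0, 0.1, -170.3]
contact_force: [-6.7, 0.4, 18.8]
gripper_width: 0.0216
```

```bash
python3 - <<'E'
from h import *
go(.5704,.0376,.2,189.65); print(r.get_state()["moment"])
E
```

```text
tx 0.0000 ty -0.0007 tz -0.0006 turn 0.0011 | now [0.5705 0.037  0.1993] [-8.9960e+01  1.4000e-01 -1.7029e+02] t 13.1 F [-6.7  0.4 18.8] w 0.0216 J [ 23.  13. -16.   0. -61.  76.]
[ 0.20142265  3.08178557 -0.01059612]
```

The cup is on the plunger stop: z has stopped falling and the force has risen. Now the clockwise twist.

Request:
apply_moves(deltas=[{"tx": 0.0003, "ty": 0, "tz": 0, "turn": 0.08, "gripper": 0.01}, {"tx": 0.0003, "ty": 0, "tz": 0, "turn": 0.18, "gripper": 0.01}, {"tx": 0.0003, "ty": 0, "tz": 0, "turn": 0.28, "gripper": 0.01}, {"tx": 0.0003, "ty": 0, "tz": 0, "turn": 0.38, "gripper": 0.01}, {"tx": 0.0003, "ty": 0, "tz": 0, "turn": 0.48, "gripper": 0.01}])

```text
time_s: 13.6
tcp_pos: [0.5714, 0.0377, 0.1993]
eef_rot: [-90.1, 0.3, 162.0]
contact_force: [-3.2, 2.6, 14.4]
gripper_width: 0.0215
```

```bash
python3 - <<'E'
from h import *
go(.5704,.0376,.2,99.65); print(r.get_state()["moment"])
E
```

```text
tx 0.0009 ty -0.0007 tz 0.0004 turn 1.0883 | now [0.5714 0.0377 0.1993] [-90.14   0.26 162.  ] t 13.6 F [-3.2  2.6 14.4] w 0.0215 J [ 23.  13. -16.   0. -61.  49.]
[1.0248954  1.47363527 0.15568831]
```

Request:
apply_moves(deltas=[{"tx": 0.0, "ty": 0, "tz": 0, "turn": 0.1, "gripper": 0.01}, {"tx": 0, "ty": 0, "tz": 0, "turn": 0.2, "gripper": 0.01}, {"tx": 0, "ty": 0, "tz": 0, "turn": 0.3, "gripper": 0.01}, {"tx": 0, "ty": 0, "tz": 0, "turn": 0.4, "gripper": 0.01}, {"tx": 0, "ty": 0, "tz": 0, "turn": 0.5, "gripper": 0.01}])

```text
time_s: 14.1
tcp_pos: [0.5717, 0.0378, 0.1993]
eef_rot: [-90.3, 0.2, 133.4]
contact_force: [-1.7, 2.8, 13.9]
gripper_width: 0.0218
```

```bash
python3 - <<'E'
from h import *
go(.5704,.0376,.2,99.65); print(r.get_state()["moment"])
E
```

```text
tx 0.0007 ty -0.0007 tz 0.0011 turn 0.5883 | now [0.5717 0.0378 0.1993] [-90.27   0.18 133.35] t 14.1 F [-1.7  2.8 13.9] w 0.0218 J [ 23.  13. -16.   0. -61.  20.]
[1.05045934 1.04039341 0.15386878]
```

Request:
apply_moves(deltas=[{"tx": 0.0, "ty": 0.0005, "tz": 0, "turn": 0.1, "gripper": 0.01}, {"tx": 0, "ty": 0.0005, "tz": 0, "turn": 0.2, "gripper": 0.01}, {"tx": 0, "ty": 0.0005, "tz": 0, "turn": 0.3, "gripper": 0.01}, {"tx": 0, "ty": 0.0005, "tz": 0, "turn": 0.4, "gripper": 0.01}, {"tx": 0, "ty": 0.0005, "tz": 0, "turn": 0.5, "gripper": 0.01}])

```text
time_s: 14.6
tcp_pos: [0.572, 0.0379, 0.1993]
eef_rot: [-90.4, 0.0, 104.7]
contact_force: [-2.8, 2.9, 17.3]
gripper_width: 0.0215
```

```bash
python3 - <<'E'
from h import *
go(.5704,.0376,.2,99.65); print(r.get_state()["moment"])
E
```

```text
tx 0.0001 ty -0.0007 tz 0.0016 turn 0.0885 | now [0.572  0.0379 0.1993] [-9.0380e+01  2.0000e-02  1.0472e+02] t 14.6 F [-2.8  2.9 17.3] w 0.0215 J [ 23.  13. -16.   0. -61.  -9.]
[1.19745204 1.25959664 0.14824726]
```

Request:
apply_moves(deltas=[{"tx": 0.0, "ty": 0, "tz": 0, "turn": 0.04, "gripper": 0.01}, {"tx": 0, "ty": 0, "tz": 0, "turn": 0.08, "gripper": 0.01}, {"tx": 0, "ty": 0, "tz": 0, "turn": 0.1, "gripper": 0.01}, {"tx": 0, "ty": 0, "tz": 0, "turn": 0.1, "gripper": 0.01}])

```text
time_s: 15.0
tcp_pos: [0.5716, 0.0379, 0.1993]
eef_rot: [-90.3, -0.0, 99.2]
contact_force: [-4.0, 2.8, 18.3]
gripper_width: 0.0217
```

```bash
python3 - <<'E'
from h import *
go(.5704,.0376,.2,99.65); print(r.get_state()["moment"])
E
```

```text
tx -0.0001 ty -0.0007 tz 0.0013 turn -0.0078 | now [0.5716 0.0379 0.1993] [-90.33  -0.    99.2 ] t 15.0 F [-4.   2.8 18.3] w 0.0217 J [ 23.  13. -16.   0. -61. -14.]
[1.22587313 1.70333503 0.3021519 ]
```

Request:
apply_moves(deltas=[{"tx": 0.0, "ty": 0, "tz": 0, "turn": 0.02, "gripper": 0.01}, {"tx": 0, "ty": 0, "tz": 0, "turn": 0.03, "gripper": 0.01}, {"tx": 0, "ty": 0, "tz": 0, "turn": 0.03, "gripper": 0.01}])

```text
time_s: 15.3
tcp_pos: [0.5712, 0.0378, 0.1993]
eef_rot: [-90.3, -0.0, 97.5]
contact_force: [-6.4, 3.2, 19.9]
gripper_width: 0.0219
```

```bash
python3 - <<'E'
from h import *
go(.5704,.0376,.2,99.65); print(r.get_state()["moment"])
E
```

```text
tx -0.0001 ty -0.0007 tz 0.0008 turn -0.0372 | now [0.5712 0.0378 0.1993] [-9.029e+01 -1.000e-02  9.752e+01] t 15.3 F [-6.4  3.2 19.9] w 0.0219 J [ 23.  13. -16.   0. -61. -16.]
[1.43544116 2.52994191 0.51835006]
```

```bash
python3 - <<'E'
from h import *
s=r.get_state(); p,d=capture("wrist"); cv2.imwrite("pics/w9.png",p[:,:,::-1])
p,d=capture("scene"); cv2.imwrite("pics/s9.png",cv2.resize(p[100:260,180:320,::-1],None,fx=3.7,fy=3.7,interpolation=cv2.INTER_CUBIC))
s=r.get_state();print(s["moment"],s["contact_force"],s["tcp_pos"])
E
```

```text
[1.39358534 2.47909301 0.47988075] [-5.76324671  3.45368773 18.02484384] [0.5712202  0.03781832 0.1993082 ]
```

View pics/w9.png

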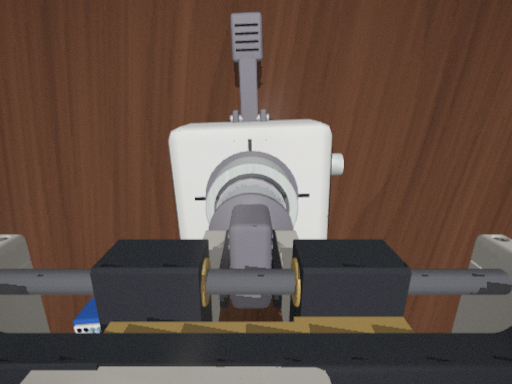

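View pics/s9.png

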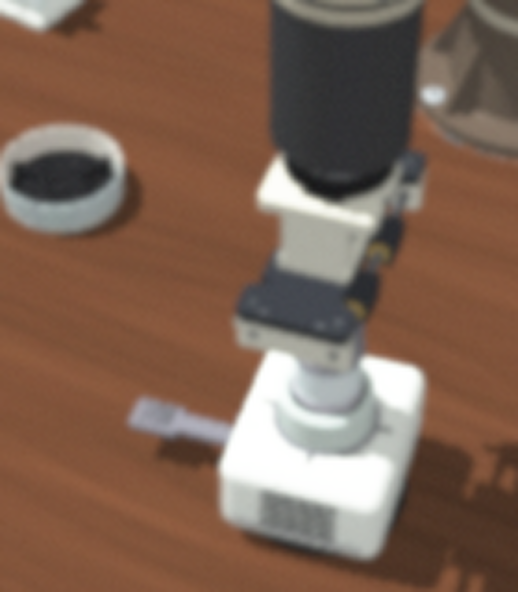

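The cup sits in the collar with its wing along the mill's y and the lever down. I'll nudge once more to confirm the stop.

Request:
apply_moves(deltas=[{"tx": 0, "ty": 0.0003, "tz": 0, "turn": 0.02, "gripper": 0.01}, {"tx": 0, "ty": 0.0003, "tz": 0, "turn": 0.02, "gripper": 0.01}, {"tx": 0, "ty": 0.0003, "tz": 0, "turn": 0.02, "gripper": 0.01}, {"tx": 0, "ty": 0.0003, "tz": 0, "turn": 0.02, "gripper": 0.01}])

```text
time_s: 15.8
tcp_pos: [0.571, 0.0378, 0.1993]
eef_rot: [-90.3, -0.0, 96.4]
contact_force: [-7.8, 4.2, 21.6]
gripper_width: 0.0216
```

```bash
python3 - <<'E'
from h import *
go(.5704,.0376,.2,99.65); print(r.get_state()["moment"])
E
```

```text
tx -0.0001 ty -0.0007 tz 0.0007 turn -0.0563 | now [0.571  0.0378 0.1993] [-9.028e+01 -1.000e-02  9.642e+01] t 15.8 F [-7.8  4.2 21.6] w 0.0216 J [ 23.  13. -16.   0. -61. -17.]
[1.47036511 3.10240778 0.69062634]
```

The moment rises steadily with turn (0.15 → 0.69 N m), so the stop is engaged. I'll check the bystanders and the lever, then hand in.

```bash
python3 - <<'E'
from h import *
p,d=capture("top"); cv2.imwrite("pics/t10.png",p[:,:,::-1])
a=cv2.imread("pics/top0.png").astype(int); b=p[:,:,::-1].astype(int)
for n,(u0,u1,v0,v1) in dict(rack=(120,172,98,158),dish=(355,415,240,296),pip=(360,390,105,210)).items(): print(n,abs(a-b)[v0:v1,u0:u1].mean().round(1))
s=r.get_state();print(s["moment"],s["contact_force"],s["tcp_pos"],s["gripper_width"])
E
```

```text
rack 53.0
dish 32.3
pip 32.5
[1.4487184  3.05124936 0.74632248] [-6.67119137  4.00906445 21.86842276] [0.57102711 0.03777649 0.19927796] 0.021774696278220596
```

View pics/t10.png

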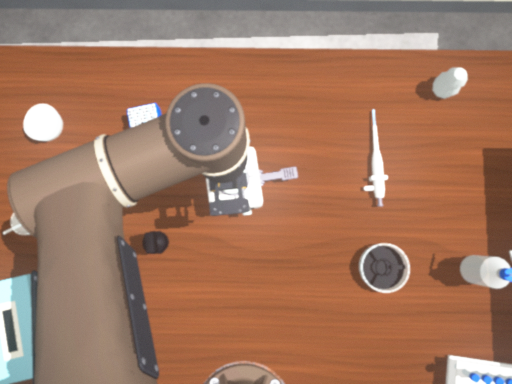

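The dish (384,268), the pipette (377,165) and the visible part of the rack (145,113) are where they started; the pixel differences come from shading and the arm covering the view. The lever is down at (280,175). Handing in.

```bash
python3 -c "
from plant import r
print(r.close_job())"
```

```text
the job is handed in; nothing more can be done
None
```

The job is handed in at about 16 s, with the cup still gripped, held fully down and turned to the stop.

**What I did:** I pressed the suction-foot lever down until its detent held it. I then gripped the grey cup by its wing at 55 N, lowered it lugs-in-slots, and pushed it onto the plunger stop. Last, I turned it clockwise about 90° and a little past, until the end stop pushed back.

**Last checks:**
- **Lever:** it stayed down after I let go, with its upper face at about z 0.040 m.
- **Cup depth:** the tool height held at 0.1993 m through the whole twist. 0.1995 m was expected for a fully seated cup, and the upward force was about 22 N.
- **Twist:** the moment about the vertical rose from 0.15 to about 0.7 N m against the stop. The tool turned about 93°, so roughly 3° of that is probably give in the grip or arm.
- **Bystanders:** the dish and pipette look unmoved in the top view. The rack was mostly hidden by the arm, and only its visible corner could be checked. My pixel-difference check was no use, because the arm's shadow and body changed the picture.

**Disagreements:** the wrist and static cameras differed by about 1 mm in absolute position, so I used the mean; they agreed on the offset from cup to socket. Seating the lever pushed the force to 39 N briefly, through the fingertips.

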